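# Unlock the candle lighter and hold it ready over the candle

### The arm

A 6-joint arm with a two-finger parallel gripper is mounted at the origin on a cart in front of the work surface, level with it; the furniture and walls round the work are solid. World frame = base frame: x ahead of the robot, y to its left, z up, the work surface at z = 0. Lengths are in m, angles in rad, forces in N, time in s.
With the tool pointing down it reaches from about 0.4 to 0.825 m from the base axis. Payload 7 kg.
Tool frame: the origin (TCP) lies midway between the tips of the shut fingers; the grasp point (between the pads) lies 19 mm behind it (ctrl.grasp_offset is the z of the grasp point in the tool frame, in m); z points along the fingers, y is the line along which they close (so a half turn about z gives the same grasp; the last joint's range is limited). The gripper opens to 85 mm and grips with 20 to 120 N. Pads are 22 mm wide; open, the fingers measure 114 mm over their backs; the gripper's body (76 mm by 85 mm) begins 54 mm behind the grasp point. The pads swing forward as they close: fully open they stand 13 mm farther back than shut.
Start: joints at [1.526, 0.359, 0.012, 0, -1.224, -0.288], TCP at [0.221, 0.638, 0.231] pointing down, gripper open.
Joint ranges: [-3.07, 3.07], [-1.43, 2.12], [-1.02, 1.25], [-3.03, 1.67], [-3.05, -0], [-3.03, 3.03]. Speed limits (rad/s): [2.39, 2.39, 3.01, 3.14, 3.14, 3.14].

### API

Orientations are given as a unit quaternion [x, y, z, w].
In Python, from plant import ctrl gives the robot as it stands. The module is installed in compiled form; this text tells all that it offers.
- The arm moves only by the tool drive_tool, never from a script. Its argument "plan" is one flat list of numbers, 5 for each row, row after row: the closure, from 0 (fully open) to 1 (shut), then the shift along the tool's x, y, z in mm, then the turn about the tool's z in degrees. A call has exactly 5 rows; each row is the pose to reach, as a shift and turn from the pose commanded when the call began, along the tool's axes at that moment; what a row does not reach only later rows make up. A row lasts 1/10 s, in which the tool goes at most 50 mm and 8.59 degrees, less where a joint would pass 70% of its speed; a pose out of reach is approached as far as the arm can. A call with a gripper value outside its range is refused whole. The fingers move at their own pace and stop on an object; "squeeze" is the grip in N (left out, the last holds). Time passes only in rows, so rows that repeat a pose let the fingers close, or fill a call up. It gives the time, the measured TCP pose, the force, the opening and the grip force at its end, in the units of the state.
- ctrl.state(): the state, without advancing time (a new reading comes with each control period).
- ctrl.read_camera(name): name is "scene" or "top" or "wrist"; returns the picture (420x560x3 uint8, red, green, blue); there is no depth.
- ctrl.camera_info(name): a dict with "vertical_fov" (degrees; the focal length in pixels is half the picture's height over the tangent of half this angle, whatever the lens; pixels are square), "cx", "cy" (the principal point, pixels), "dist_coeffs" ([k1, k2, p1, p2, k3] as OpenCV has them; the pictures are not rectified), "camera_from_world" (4x4, takes a point from world to camera coordinates). Camera axes: x right, y down, z forward; pixel columns grow to the right and rows downward; lengths in m; the calibration is good to about 2 mm. A picture is of the moment at which its call begins: read the wrist's pose just before it. camera_info takes no time and is no camera call; for the wrist camera it gives the pose at the moment of the call.
- ctrl.hand_in(): hands the job in; it is judged then, once.
The state is a dict: "time_s": time; "qpos": joint angles; "joint_velocities": joint speeds; "joint_efforts": joint torques, N m; "eef_pos": TCP position; "tool_rot": TCP orientation; "ft_force": force on the tool from outside, world axes, zero at the start; "ft_torque": the same for the moment, N m; "opening": finger opening in m; "grip_force": force on a finger pad.
Only numpy, scipy, OpenCV 4.12 (cv2) and the standard library are available. Lean on these libraries where they do the work, as an engineer would, in place of code of your own. Each camera call takes 0.05 s, during which the arm holds its last target. There are 200 camera calls.

### The job

Unlock the candle lighter by pressing the three keys of its charging station down fully one at a time, in order of size from the largest to the smallest, letting each come up again. Then draw the lighter up out of its well and hold it slanting, about halfway between upright and level, handle up, with its tip a couple of centimetres above the middle of the mouth of the candle jar that stands on the counter behind the station, without touching or moving the jar or the things around. Finish holding it still there in the gripper; do not put it down or let go.

Things in the scene. Friction and masses are not known exactly. Their poses are not given: they have to be found in the camera images.
- station: white charging station, fixed: foot 70 (x) x 300 (y) x 25 (z) mm. Origin: centre of the underside, z up. Three round keys stand on it in a row at y = -15, -65, -115 mm (which key is where varies). At x = 0, y = +115 mm a 46 x 46 mm block rises to z = 80 mm; in its top is the well, a hole 20 (x) x 16 (y) mm, 45 mm deep, in which the lighter stands.
- lighter: rigid lighter, about 90 g, 147 mm long, in the well: dark grey handle 28 (x) x 24 (y) mm, from 42 to 147 mm along its z, below it a thin steel neck, 15 x 11 mm. Origin: the TIP (neck's end); z points from tip to handle end, upright in the well, where the tip is 38 mm above the counter and x, y are the station's. Lifts straight out, clear after 45 mm. Centre of mass 90 mm from the tip.
- candle: candle in a clear open glass jar, 76 mm across, 90 mm high, cream wax in its lower half with the wick in the middle; loose, on the counter behind the station (not the one on the back ledge). Origin: centre of the underside, z up; the middle of the jar's mouth is 90 mm above it.
- salt_shaker: bystander: salt shaker, 44 mm across, 90 mm high, loose. Origin: centre of the underside.
- matchbox: bystander: flat matchbox, 65 x 110 x 22 mm, loose, lying on the counter. Origin: centre of the underside.
- cocoa_tin: bystander: small round tin, 58 mm across, 72 mm high, loose. Origin: centre of the underside.
- key_large (a joint): travel of the large key (round dark grey cap 32 mm across): 0 up, 0.006 m fully down; a spring returns it; it starts to move at about 1.5 N and is fully down at 5 N.
- key_large_top (a point): centre of the top of the large key's cap (moves with the key), 47 mm above the counter when up; the cap stands 10 mm above its white round housing, which is 48 mm across.
- key_medium (a joint): travel of the medium key (round dark grey cap 23 mm across): 0 up, 0.006 m fully down; a spring returns it; it starts to move at about 1.5 N and is fully down at 5 N.
- key_medium_top (a point): centre of the top of the medium key's cap (moves with the key), 47 mm above the counter when up; the cap stands 10 mm above its white round housing, which is 39 mm across.
- key_small (a joint): travel of the small key (round dark grey cap 15 mm across): 0 up, 0.006 m fully down; a spring returns it; it starts to move at about 1.5 N and is fully down at 5 N.
- key_small_top (a point): centre of the top of the small key's cap (moves with the key), 47 mm above the counter when up; the cap stands 10 mm above its white round housing, which is 31 mm across.

How it is judged:
By the outcome, as a careful person would: the job done as asked, in the order asked, and still so for the second after the job is handed in, while the arm keeps its last pose, push and grip.
It also fails if it takes over 54 s, if anything falls off the work surface, if the arm or the gripper's body presses on something with over 40 N, if the wrist force passes 120 N, or if a joint passes its speed limit or range.

## Working session

There is one attempt and no reset: what is moved stays moved. The work goes in short steps, Python scripts to look and compute and a tool call to move; the robot and the scene stay as the last step left them, time stands still between calls to the robot, and variables do not carry over. Pictures are saved under pics/ and viewed, at most 10 in all, crops included, and the job is handed in when it is done.

Besides the shell and the picture viewer there is one more tool, called after ">>>" as name(argument=value, ...), one argument or row to a line, values as JSON. drive_tool: Moves the arm, as the interface text tells. Its arguments: {"type":"object","properties":{"plan":{"type":"array","items":{"type":"number"}},"squeeze":{"type":"number"}},"required":["plan"]}

```bash
mkdir -p pics
python3 - <<'E'
from plant import ctrl
import cv2
for n in("scene","top"):
    cv2.imwrite(f"pics/{n}0.png",ctrl.read_camera(n)[:,:,::-1]); i=ctrl.camera_info(n); print(n,i)
s=ctrl.state();print(s, ctrl.grasp_offset)
E
```

```text
scene {'vertical_fov': 50.89257045383391, 'cx': 275.8712374593526, 'cy': 210.55240436884276, 'dist_coeffs': array([-0.04590391,  0.        ,  0.        ,  0.        ,  0.        ]), 'camera_from_world': array([[ 0.49092197, -0.87090616,  0.02276153, -0.30741021],
       [-0.49551463, -0.30061547, -0.81492061,  0.33384862],
       [ 0.71656184,  0.38878375, -0.57912548,  0.61341845],
       [ 0.        ,  0.        ,  0.        ,  1.        ]])}
top {'vertical_fov': 43.922893705302165, 'cx': 280.8372093196145, 'cy': 212.9132013105982, 'dist_coeffs': array([-0.13733847,  0.        ,  0.        ,  0.        ,  0.        ]), 'camera_from_world': array([[-0.01306982, -0.99966324,  0.02241831, -0.0422564 ],
       [-0.98971619,  0.00973931, -0.14271301,  0.59270873],
       [ 0.14244662, -0.024053  , -0.98951019,  1.36967723],
       [ 0.        ,  0.        ,  0.        ,  1.        ]])}
{'time_s': 0.1, 'qpos': array([ 1.52612267e+00,  3.59312816e-01,  1.11496815e-02, -3.17874892e-04,
       -1.22412134e+00, -2.88108403e-01]), 'joint_velocities': array([ 0.00106722, -0.00092036,  0.00323434,  0.00051681, -0.00168706,
       -0.00092852]), 'joint_efforts': array([-1.58401861e-03, -5.84766555e+01,  2.94107473e+01,  6.95458710e+00,
       -3.19356164e-03,  2.07387600e-06]), 'eef_pos': array([0.22038019, 0.63754352, 0.23045694]), 'tool_rot': array([ 9.86179673e-01, -1.65677629e-01, -5.79928327e-05,  7.56713184e-04]), 'ft_force': array([-0.28548775, -0.18999922, -0.92978972]), 'ft_torque': array([ 0.01252318, -0.0444472 ,  0.06668124]), 'grip_force': 0.0, 'opening': 0.08524553316312317} -0.0187
```

View pics/scene0.png

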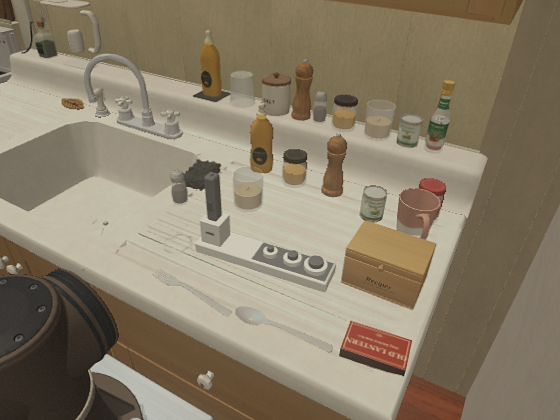

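View pics/top0.png

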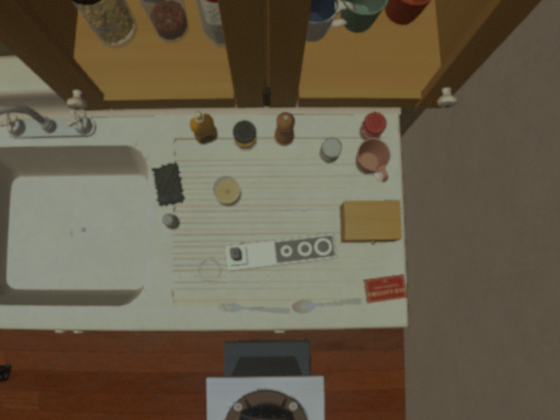

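The scene view shows the lighter at (213,200), with keys running small, medium, large to the right, and the jar at (248,190). In the top view the station spans (226,257)-(335,247) and the jar is at (227,191). I'll enlarge the top view to measure it.

Run:
```python
import cv2
im=cv2.imread("pics/top0.png")[170:275,205:345]
im=cv2.convertScaleAbs(im,alpha=1.4)
cv2.imwrite("pics/topc.png",cv2.resize(im,None,fx=5.5,fy=5.5,interpolation=cv2.INTER_CUBIC))
im=cv2.imread("pics/scene0.png")[140:290,160:345]
cv2.imwrite("pics/scenec.png",cv2.resize(im,None,fx=4,fy=4,interpolation=cv2.INTER_CUBIC))
```

```text
(no output)
```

View pics/topc.png

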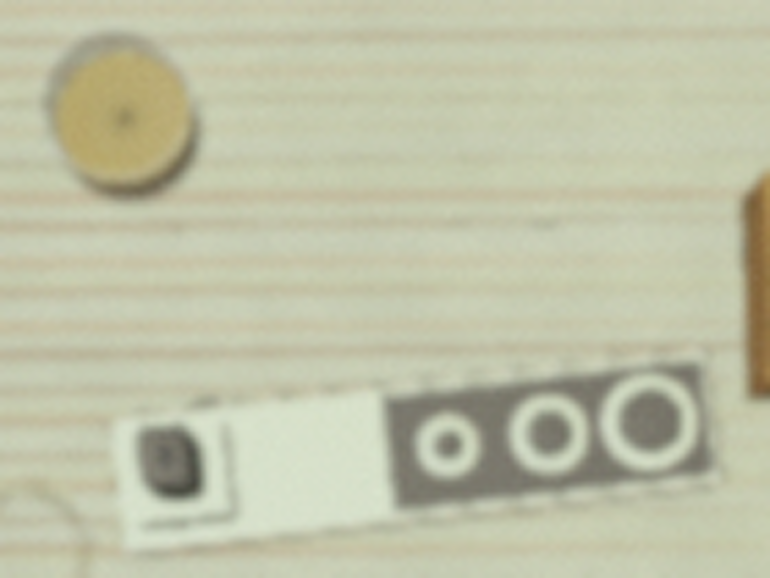

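View pics/scenec.png

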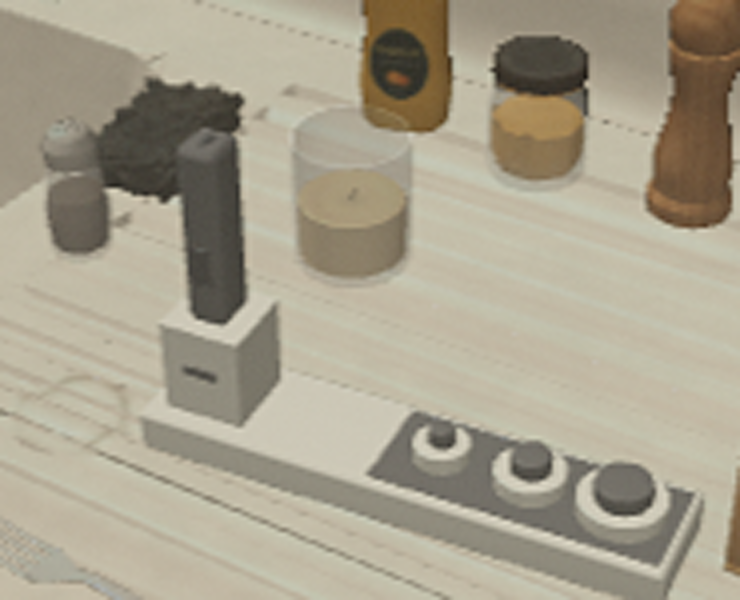

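```bash
cat > h.py <<'E'
import numpy as np,cv2
from scipy.optimize import least_squares
from scipy.spatial.transform import Rotation as R
from plant import ctrl
def proj(n,P,info=None):
    i=info or ctrl.camera_info(n);f=210/np.tan(np.radians(i["vertical_fov"]/2));T=i["camera_from_world"]
    K=np.array([[f,0,i["cx"]],[0,f,i["cy"]],[0,0,1.]])
    return cv2.projectPoints(np.atleast_2d(P).astype(float),cv2.Rodrigues(T[:3,:3])[0],T[:3,3],K,i["dist_coeffs"])[0][:,0]
E
cat > fit.py <<'E'
from h import *
def T(u,v): return np.array([(u+.5)/5.5+205-.5,(v+.5)/5.5+170-.5])
def S(u,v): return np.array([(u+.5)/4+160-.5,(v+.5)/4+140-.5])
obs=[("top",(0,-.015,.047),T(448,445)),("top",(0,-.065,.047),T(549,434)),("top",(0,-.115,.047),T(650,422)),
("top",(-.035,.15,.025),T(127,550)),("top",(.035,-.15,.025),T(703,352)),("top",(-.035,-.15,.025),T(716,485)),
("scene",(0,-.015,.047),S(443,427)),("scene",(0,-.065,.047),S(533,453)),("scene",(0,-.115,.047),S(625,482)),
("scene",(0,.115,.185),S(208,140))]
inf={n:ctrl.camera_info(n) for n in("top","scene")}
def st(p,P): c,s=np.cos(p[2]),np.sin(p[2]);return np.array([p[0]+c*P[0]-s*P[1],p[1]+s*P[0]+c*P[1],P[2]])
f=lambda p:np.concatenate([proj(n,st(p,P),inf[n])[0]-o for n,P,o in obs])
r=least_squares(f,[.5,0,0],loss="soft_l1");print(r.x,np.degrees(r.x[2]));print(f(r.x).reshape(-1,2).round(1))
for k,P in dict(L=(0,-.115,.047),M=(0,-.065,.047),S=(0,-.015,.047),lighter=(0,.115,.038)).items(): print(k,st(r.x,P).round(4))
co=[("top",.09,T(112,104)),("scene",.09,S(352,133)),("scene",0.045,S(353,198)),("top",.045,T(124,118))]
g=lambda p:np.concatenate([proj(n,[p[0],p[1],z],inf[n])[0]-o for n,z,o in co])
q=least_squares(g,[.6,.1]);print("candle",q.x,g(q.x).round(1))
E
python3 fit.py
```

```text
[ 0.48789907 -0.04739865  0.09664851] 5.537551775088727
[[ 0.3  0.1]
 [ 0.4  0.1]
 [ 0.5  0.3]
 [-0.8  1. ]
 [ 1.1 -0.4]
 [ 1.9  0.8]
 [-0.2 -1.1]
 [-0.3 -0.8]
 [-0.2 -1. ]
 [-0.1 -1.1]]
L [ 0.499  -0.1619  0.047 ]
M [ 0.4942 -0.1121  0.047 ]
S [ 0.4893 -0.0623  0.047 ]
lighter [0.4768 0.0671 0.038 ]
candle [0.6524208  0.09640895] [ 0.9 -0.2 -0.3 -0.3 -0.3 -0.8  0.   0.4]
```

```bash
cat >> h.py <<'E'
L=[.499,-.1619,.047];M=[.4942,-.1121,.047];S=[.4893,-.0623,.047];LI=[.4768,.0671,.038];C=[.6524,.0964,.09]
def go(p,yaw=5.5):
    s=ctrl.state();r=R.from_quat(s["tool_rot"]);d=np.array(p)-s["eef_pos"]
    x=r.as_matrix()[:,0];cy=np.degrees(np.arctan2(x[1],x[0]))
    print("shift mm",(r.as_matrix().T@d*1000).round(1),"turn",round(-((yaw-cy+180)%360-180),2),"t",s["time_s"],"eef",s["eef_pos"].round(4),"z",r.as_matrix()[:,2].round(3),"F",s["ft_force"].round(1),"open",round(s["opening"],4))
E
python3 -c "
from h import *
go(L[:2]+[.231])"
```

```text
shift mm [5.246e+02 6.645e+02 5.000e-01] turn -24.57 t 0.1 eef [0.2204 0.6375 0.2305] z [-0.    -0.001 -1.   ] F [-0.3 -0.2 -0.9] open 0.0852
```

>>> drive_tool(
  plan=[1,31,39,0,-5,1,62,78,0,-10,1,93,118,0,-15,1,124,157,0,-20,1,155,196,0,-24.5],
  squeeze=30,
)

```text
time_s: 0.6
eef_pos: [0.3031, 0.4001, 0.231]
tool_rot: [0.999, 0.049, -0.0, 0.0]
ft_force: [1.6, -0.4, 0.3]
opening: 0.0122
grip_force: 0.0
```

```bash
python3 -c "
from h import *
go(L[:2]+[.231])"
```

```text
shift mm [1.396e+02 5.786e+02 2.000e-01] turn 0.16 t 0.6 eef [0.3031 0.4001 0.231 ] z [-0. -0. -1.] F [ 1.6 -0.4  0.3] open 0.0122
```

>>> drive_tool(
  plan=[1,11.5,48,0,0,1,23,96,0,0,1,34.5,144,0,0,1,46,192,0,0,1,57.5,240,0,0],
)

```text
time_s: 1.1
eef_pos: [0.3828, 0.1668, 0.2314]
tool_rot: [0.999, 0.048, 0.0, -0.0]
ft_force: [0.6, 0.0, 0.3]
opening: 0.0002
grip_force: 0.0
```

>>> drive_tool(
  plan=[1,11.5,48,0,0,1,23,96,0,0,1,34.5,144,0,0,1,46,192,0,0,1,57.5,240,0,0],
)

```text
time_s: 1.6
eef_pos: [0.4629, -0.0668, 0.2315]
tool_rot: [0.999, 0.047, 0.0, -0.0]
ft_force: [0.6, 1.4, 1.1]
opening: -0.0002
grip_force: 0.0
```

```bash
python3 -c "
from h import *
go(L[:2]+[.06])"
```

```text
shift mm [ 26.8  98.2 171.4] turn -0.06 t 1.6 eef [ 0.4629 -0.0668  0.2315] z [ 0.001  0.    -1.   ] F [0.6 1.4 1.1] open -0.0002
```

>>> drive_tool(
  plan=[1,13,48,0,0,1,27,98,0,0,1,27,98,50,0,1,27,98,100,0,1,27,98,145,0],
)

```text
time_s: 2.1
eef_pos: [0.4981, -0.1605, 0.0842]
tool_rot: [0.999, 0.046, -0.0, -0.0]
ft_force: [-0.1, 0.1, 0.2]
opening: -0.0002
grip_force: 0.0
```

```bash
python3 -c "
from h import *
import time
im=ctrl.read_camera('wrist');cv2.imwrite('pics/w1.png',im[:,:,::-1])
i=ctrl.camera_info('wrist');
for P in (L,M,S): print(proj('wrist',P,i).round(0))
go(L[:2]+[.06])"
```

```text
[[282. 241.]]
[[203. 242.]]
[[123. 242.]]
shift mm [ 5.4  2.6 17.2] turn -0.26 t 2.15 eef [ 0.4936 -0.1598  0.0772] z [-0.011  0.001 -1.   ] F [-3.5  0.1 -7. ] open -0.0002
```

View pics/w1.png

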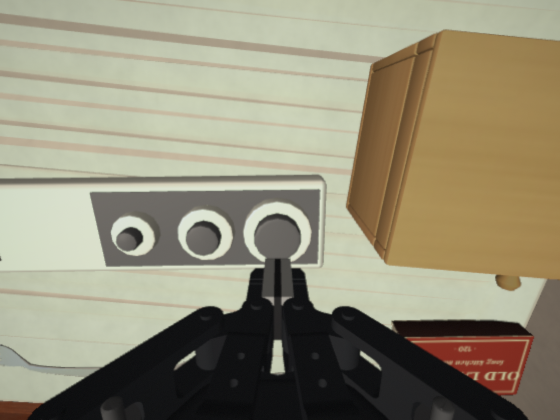

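The wrist view shows the large cap at (277,236), medium at (203,239) and small at (129,239), matching the estimate. The arm was still settling, so I'll settle it and go lower.

>>> drive_tool(
  plan=[1,0,0,5,0,1,0,0,10,0,1,0,0,15,0,1,0,0,20,0,1,0,0,20,0],
)

```text
time_s: 2.65
eef_pos: [0.4993, -0.1595, 0.0669]
tool_rot: [0.999, 0.047, 0.001, -0.0]
ft_force: [-0.5, 0.8, -0.1]
opening: 0.0001
grip_force: 0.0
```

```bash
python3 -c "
from h import *
ctrl.read_camera('top')
i=ctrl.camera_info('wrist');im=ctrl.read_camera('wrist')
g=cv2.cvtColor(im,cv2.COLOR_RGB2GRAY)
c=cv2.HoughCircles(cv2.medianBlur(g,5),cv2.HOUGH_GRADIENT,1,40,param1=120,param2=18,minRadius=10,maxRadius=50)
print(c[0][:8].round(0) if c is not None else 0)
cv2.imwrite('pics/w2.png',im[:,:,::-1])
for P in (L,M,S): print(proj('wrist',P,i).round(0))
go(L[:2]+[.06])"
```

```text
[[198. 250.  19.]
 [278. 248.  36.]
 [508. 368.  34.]
 [120. 252.  24.]
 [310. 200.  19.]]
[[282. 258.]]
[[199. 258.]]
[[116. 258.]]
shift mm [-0.6  2.3  7. ] turn -0.05 t 2.75 eef [ 0.4993 -0.1596  0.067 ] z [ 0.001 -0.    -1.   ] F [-0.5 -0.4  0.8] open -0.0
```

View pics/w2.png

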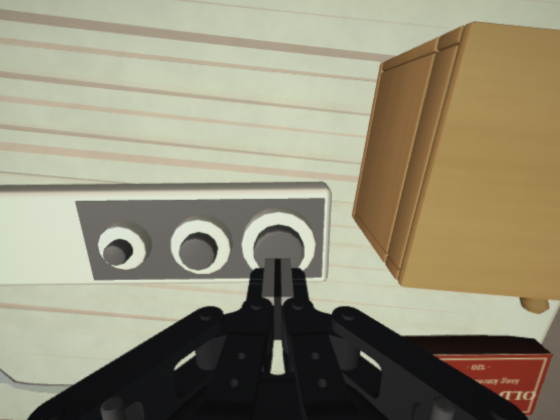

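Cap tops appear at (278,250), (197,251) and (115,255), about 2-3 mm further in x than estimated. I'll press the large key with a slight +x correction.

>>> drive_tool(
  plan=[1,2,1.5,7,0,1,2,1.5,14,0,1,2,1.5,20,0,1,2,1.5,24,0,1,2,1.5,26.5,0],
)

```text
time_s: 3.25
eef_pos: [0.5012, -0.1612, 0.0405]
tool_rot: [0.999, 0.048, -0.0, 0.0]
ft_force: [-10.2, 5.6, 36.1]
opening: -0.0
grip_force: 18.3
```

>>> drive_tool(
  plan=[1,0,0,0,0,1,0,0,0.5,0,1,0,0,0.5,0,1,0,0,0.5,0,1,0,0,0.5,0],
)

```text
time_s: 3.75
eef_pos: [0.5012, -0.1611, 0.0408]
tool_rot: [0.999, 0.048, 0.0, 0.0]
ft_force: [-6.6, 3.3, 20.6]
opening: -0.0004
grip_force: 10.4
```

>>> drive_tool(
  plan=[1,0,0,-8,0,1,0,0,-20,0,1,0,-15,-24,0,1,0,-35,-24,0,1,0,-50,-24,0],
)

```text
time_s: 4.25
eef_pos: [0.4963, -0.1106, 0.0637]
tool_rot: [0.999, 0.047, 0.0, -0.0]
ft_force: [1.0, -0.6, 0.3]
opening: -0.0001
grip_force: 0.0
```

>>> drive_tool(
  plan=[1,0,0,0,0,1,0,0,8,0,1,0,0,14,0,1,0,0,18,0,1,0,0,21,0],
)

```text
time_s: 4.75
eef_pos: [0.496, -0.1116, 0.0417]
tool_rot: [0.999, 0.047, -0.001, 0.0]
ft_force: [-2.0, 1.5, 4.7]
opening: -0.0
grip_force: 2.2
```

>>> drive_tool(
  plan=[1,0,0,1,0,1,0,0,1.8,0,1,0,0,2.4,0,1,0,0,2.4,0,1,0,0,2.4,0],
)

```text
time_s: 5.25
eef_pos: [0.4961, -0.1116, 0.0409]
tool_rot: [0.999, 0.047, -0.0, 0.0]
ft_force: [-4.8, 1.8, 16.2]
opening: 0.0002
grip_force: 7.7
```

>>> drive_tool(
  plan=[1,0,0,-8,0,1,0,0,-20,0,1,0,-15,-24,0,1,0,-35,-24,0,1,0,-50,-24,0],
)

```text
time_s: 5.75
eef_pos: [0.4919, -0.0608, 0.0646]
tool_rot: [0.999, 0.047, 0.001, -0.0]
ft_force: [0.2, 0.3, 0.1]
opening: 0.0002
grip_force: 0.0
```

>>> drive_tool(
  plan=[1,0,0,0,0,1,0,0,8,0,1,0,0,14,0,1,0,0,18,0,1,0,0,21,0],
)

```text
time_s: 6.25
eef_pos: [0.4913, -0.062, 0.0423]
tool_rot: [0.999, 0.047, -0.001, 0.0]
ft_force: [-1.9, 0.3, 4.5]
opening: 0.0
grip_force: 2.1
```

>>> drive_tool(
  plan=[1,0,0,1.2,0,1,0,0,2,0,1,0,0,3,0,1,0,0,3,0,1,0,0,3,0],
)

```text
time_s: 6.75
eef_pos: [0.4913, -0.0619, 0.0409]
tool_rot: [0.999, 0.048, -0.0, 0.0]
ft_force: [-5.0, -0.9, 15.6]
opening: -0.0001
grip_force: 7.5
```

>>> drive_tool(
  plan=[1,0,0,-10,0,1,0,0,-50,0,0,0,0,-95,0,0,0,0,-140,0,0,0,-10,-175,0],
)

```text
time_s: 7.25
eef_pos: [0.4912, -0.0519, 0.2181]
tool_rot: [0.999, 0.047, 0.001, -0.0]
ft_force: [1.3, 0.2, -0.7]
opening: 0.0432
grip_force: 0.0
```

>>> drive_tool(
  plan=[0,0,-30,0,0,0,0,-65,0,0,0,0,-95,0,0,0,0,-112,0,0,0,0,-118,0,0],
)

```text
time_s: 7.75
eef_pos: [0.4795, 0.0675, 0.2152]
tool_rot: [0.999, 0.048, 0.0, -0.0]
ft_force: [0.5, -0.7, -0.0]
opening: 0.0854
grip_force: 0.0
```

```bash
python3 -c "
from h import *
ctrl.read_camera('top')
i=ctrl.camera_info('wrist');im=ctrl.read_camera('wrist')
cv2.imwrite('pics/w3.png',im[:,:,::-1])
a=np.radians(5.54);c,s=np.cos(a),np.sin(a)
for z in(.08,.185):
  for dx,dy in((-14,-12),(-14,12),(14,12),(14,-12),(0,0)): print(z,dx,dy,proj('wrist',[LI[0]+(c*dx-s*dy)/1e3,LI[1]+(s*dx+c*dy)/1e3,z],i).round(0))
go([.478,.068,.137])"
```

```text
0.08 -14 -12 [[290. 218.]]
0.08 -14 12 [[266. 218.]]
0.08 14 12 [[265. 190.]]
0.08 14 -12 [[290. 190.]]
0.08 0 0 [[278. 204.]]
0.185 -14 -12 [[296. 272.]]
0.185 -14 12 [[260. 272.]]
0.185 14 12 [[259. 233.]]
0.185 14 -12 [[297. 233.]]
0.185 0 0 [[278. 253.]]
shift mm [-1.3 -1.6 78. ] turn 0.01 t 7.85 eef [0.4795 0.0665 0.215 ] z [ 0.  0. -1.] F [ 0.   0.1 -0. ] open 0.0855
```

View pics/w3.png

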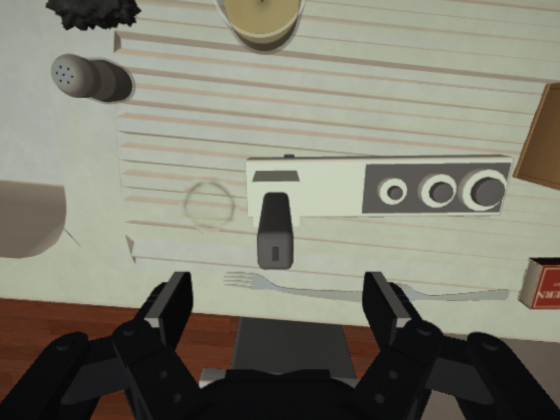

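The handle top appears at (275,250), so it is centred between the fingers to within 2 mm. Descending.

>>> drive_tool(
  plan=[0,-0.5,-2,15,0,0,-0.5,-2,35,0,0,-0.5,-2,55,0,0,-0.5,-2,70,0,0,-0.5,-2,78,0],
)

```text
time_s: 8.35
eef_pos: [0.4783, 0.0667, 0.1356]
tool_rot: [0.999, 0.047, -0.001, 0.0]
ft_force: [0.2, 0.0, -0.2]
opening: 0.0854
grip_force: 0.0
```

>>> drive_tool(
  plan=[0.4,0,0,0,0,1,0,0,0,0,1,0,0,0,0,1,0,0,0,0,1,0,0,0,0],
  squeeze=30,
)

```text
time_s: 8.85
eef_pos: [0.4792, 0.0681, 0.1376]
tool_rot: [0.999, 0.048, 0.001, -0.0]
ft_force: [-0.8, 0.0, 3.5]
opening: 0.0238
grip_force: 34.6
```

>>> drive_tool(
  plan=[1,0,0,0,0,1,0,0,-5,0,1,0,0,-10,0,1,0,0,-20,0,1,0,0,-28,0],
)

```text
time_s: 9.35
eef_pos: [0.479, 0.068, 0.1659]
tool_rot: [0.999, 0.047, 0.0, -0.0]
ft_force: [0.1, -0.1, -1.9]
opening: 0.0238
grip_force: 34.1
```

>>> drive_tool(
  plan=[1,0,0,-14,0,1,0,0,-28,0,1,0,0,-28,0,1,20,0,-28,0,1,42,0,-28,0],
)

```text
time_s: 9.85
eef_pos: [0.5207, 0.072, 0.1931]
tool_rot: [0.999, 0.048, 0.0, -0.0]
ft_force: [-0.0, 0.5, -1.2]
opening: 0.0234
grip_force: 34.1
```

>>> drive_tool(
  plan=[1,0,0,0,0,1,0,0,15,0,1,0,0,30,0,1,0,0,45,0,1,0,0,53,0],
)

```text
time_s: 10.35
eef_pos: [0.5194, 0.0715, 0.1383]
tool_rot: [0.999, 0.047, -0.001, 0.0]
ft_force: [-0.1, -0.3, -0.6]
opening: 0.0236
grip_force: 34.2
```

>>> drive_tool(
  plan=[1,0,0,0,0,1,-6,0,0,0,1,-12,0,0,0,1,-20,0,0,0,1,-28,0,0,0],
  squeeze=20,
)

```text
time_s: 10.85
eef_pos: [0.4935, 0.0698, 0.141]
tool_rot: [0.999, 0.048, 0.002, -0.001]
ft_force: [2.4, 0.7, -1.0]
opening: 0.0235
grip_force: 33.9
```

```bash
python3 -c "
from h import *
im=ctrl.read_camera('scene');cv2.imwrite('pics/s2.png',cv2.resize(im[110:270,150:350,::-1],None,fx=3.5,fy=3.5,interpolation=cv2.INTER_CUBIC))
go([.478,.068,.137])"
```

```text
shift mm [-14.2   0.1   3.9] turn -0.06 t 10.9 eef [0.4921 0.0695 0.1409] z [ 0.002  0.001 -1.   ] F [ 2.1  1.  -0.3] open 0.0238
```

View pics/s2.png

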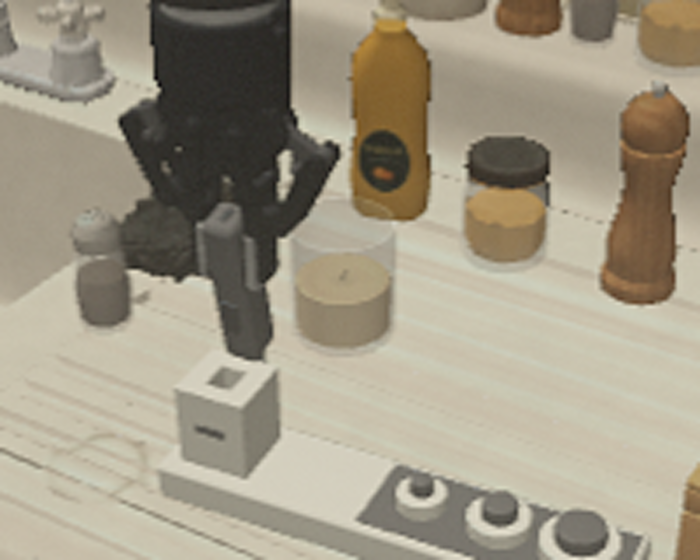

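The lighter is pivoting in the grip: handle top at (222,212), lower end moved to (250,355), with the tip swinging away from the robot. Continuing.

>>> drive_tool(
  plan=[1,-6,0,0,0,1,-12,0,0,0,1,-18,0,0,0,1,-24,0,0,0,1,-30,0,0,0],
)

```text
time_s: 11.4
eef_pos: [0.4625, 0.0664, 0.14]
tool_rot: [0.999, 0.047, 0.0, 0.0]
ft_force: [4.0, 1.0, -1.7]
opening: 0.0236
grip_force: 33.6
```

>>> drive_tool(
  plan=[1,-6,0,0,0,1,-12,0,0,0,1,-18,0,0,0,1,-24,0,0,0,1,-30,0,0,0],
)

```text
time_s: 11.9
eef_pos: [0.4325, 0.0635, 0.1399]
tool_rot: [0.999, 0.047, -0.0, 0.0]
ft_force: [3.7, 0.2, 0.4]
opening: 0.0236
grip_force: 33.6
```

```bash
python3 -c "
from h import *
im=ctrl.read_camera('scene');cv2.imwrite('pics/s3.png',cv2.resize(im[110:270,150:350,::-1],None,fx=3.5,fy=3.5,interpolation=cv2.INTER_CUBIC))
go([.478,.068,.137])"
```

```text
shift mm [46.7 -0.4  2.8] turn -0.09 t 11.95 eef [0.4316 0.0632 0.1399] z [-0.001 -0.    -1.   ] F [0.2 0.5 2.8] open 0.0237
```

View pics/s3.png

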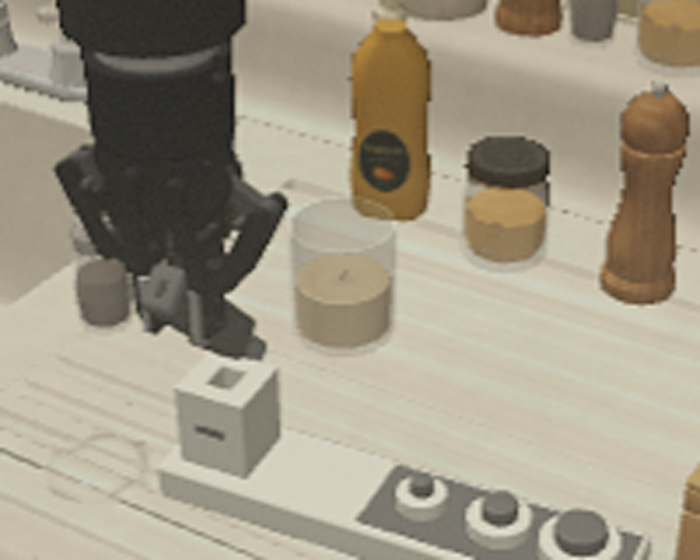

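>>> drive_tool(
  plan=[1,0,0,0,0,1,0,0,-10,0,1,0,0,-25,0,1,0,0,-45,0,1,0,0,-60,0],
  squeeze=60,
)

```text
time_s: 12.45
eef_pos: [0.4323, 0.0632, 0.2008]
tool_rot: [0.999, 0.047, -0.001, 0.0]
ft_force: [-0.8, -0.4, -2.6]
opening: 0.0236
grip_force: 62.8
```

>>> drive_tool(
  plan=[1,20,-2,0,0,1,50,-5,0,0,1,85,-8,0,0,1,115,-11,0,0,1,136,-13,0,0],
)

```text
time_s: 12.95
eef_pos: [0.568, 0.0893, 0.1992]
tool_rot: [0.999, 0.047, -0.001, 0.0]
ft_force: [-0.6, -0.4, -2.3]
opening: 0.0234
grip_force: 62.8
```

```bash
cat > look.py <<'E'
from h import *
import sys
ims={n:None for n in("scene","top","wrist")};ctrl.read_camera("top")
s=ctrl.state();inf={}
for n in ims: inf[n]=ctrl.camera_info(n);ims[n]=ctrl.read_camera(n)
np.savez("snap.npz",**ims)
Rm=R.from_quat(s["tool_rot"]).as_matrix();g=s["eef_pos"]-.0187*Rm[:,2]
a=np.arctan2(Rm[1,0],Rm[0,0]);print("t",s["time_s"],"grasp",g.round(4),"yaw",np.degrees(a),"F",s["ft_force"].round(1),s["opening"])
def crop(n,u0,v0,w,h,k):
    im=cv2.resize(ims[n][v0:v0+h,u0:u0+w,::-1],None,fx=k,fy=k,interpolation=cv2.INTER_CUBIC)
    for th,col in((40,(0,0,255)),(48,(0,255,0))):
        t=np.radians(th);tip=g+.118*np.array([np.sin(t)*np.cos(a),np.sin(t)*np.sin(a),-np.cos(t)])
        p=(proj(n,tip,inf[n])[0]-[u0,v0]+.5)*k-.5;cv2.circle(im,tuple(int(v) for v in p),3,col,1)
        print(n,th,p.round(0))
    p=(proj(n,C,inf[n])[0]-[u0,v0]+.5)*k-.5;cv2.drawMarker(im,tuple(int(v) for v in p),(255,0,0),0,8);return im
A=crop("scene",190,100,133,100,3);B=crop("top",190,150,133,100,3);D=crop("wrist",80,0,400,300,1)
A,B,D=[cv2.resize(x,(400,300)) for x in(A,B,D)]
cv2.imwrite("pics/fin.png",np.vstack([np.hstack([A,B]),np.hstack([D,cv2.resize(ims["scene"][:,:,::-1],(400,300))])]))
E
python3 look.py
```

```text
t 13.0 grasp [0.5704 0.0898 0.2176] yaw 5.423946682427679 F [5.3 0.9 0.5] 0.023594484343713786
scene 40 [167. 181.]
scene 48 [174. 162.]
top 40 [104. 115.]
top 48 [102.  99.]
wrist 40 [197. 117.]
wrist 48 [197.  97.]
```

View pics/fin.png

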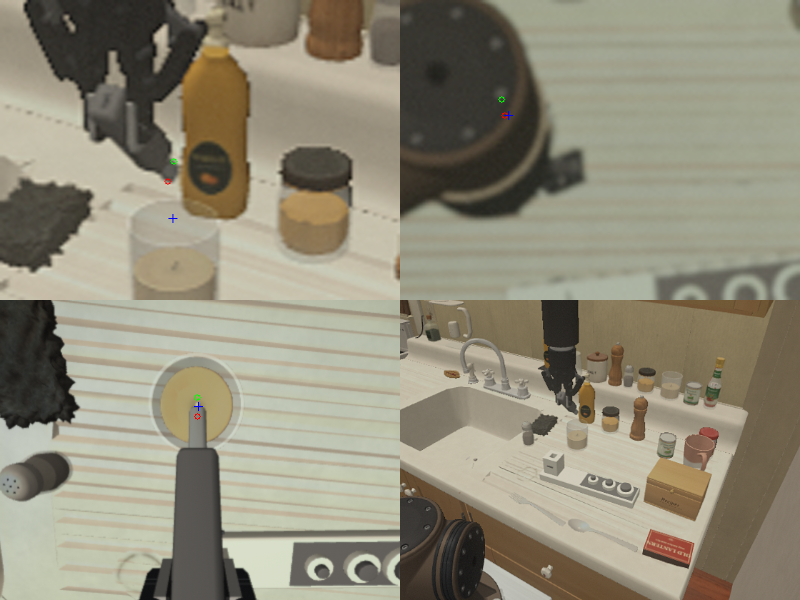

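The composite shows the tip at (169,171) in the scene crop and (197,405) in the wrist crop. Both give about 44° of slant. The mouth centre is at about (197,402) in the wrist crop. I'll go forward 4 mm and down 22 mm.

>>> drive_tool(
  plan=[1,1,0,5,0,1,2,0,10,0,1,3,0,15,0,1,4,0,20,0,1,4,0,22,0],
)

```text
time_s: 13.65
eef_pos: [0.5708, 0.0897, 0.1772]
tool_rot: [0.999, 0.047, -0.0, 0.0]
ft_force: [-0.1, -0.3, -1.3]
opening: 0.0233
grip_force: 62.8
```

>>> drive_tool(
  plan=[1,0,0,0,0,1,0,0,0,0,1,0,0,0,0,1,0,0,0,0,1,0,0,0,0],
)

```text
time_s: 14.15
eef_pos: [0.5713, 0.0898, 0.1781]
tool_rot: [0.999, 0.047, 0.0, -0.0]
ft_force: [0.2, 0.9, -0.7]
opening: 0.023
grip_force: 62.8
```

```bash
cat > tip.py <<'E'
from h import *
s=ctrl.state();Rm=R.from_quat(s["tool_rot"]).as_matrix();g=s["eef_pos"]-.0187*Rm[:,2]
a=np.arctan2(Rm[1,0],Rm[0,0]);print("grasp",g.round(4),s["ft_force"].round(1),s["grip_force"])
i=ctrl.camera_info("wrist");im=ctrl.read_camera("wrist")
for th in(40,44,48):
    t=np.radians(th);tip=g+.118*np.array([np.sin(t)*np.cos(a),np.sin(t)*np.sin(a),-np.cos(t)]);print(th,tip.round(4),proj("wrist",tip,i).round(1))
mp=proj("wrist",[.654,.0975,.09],i);print("mouth",mp)
# column through the neck tip: brightness/colour jump gives the tip row
c=int(mp[0,0]);
for r in range(60,150,3): print(r,im[r,c-2:c+3].mean(0).round(0),end=";")
E
python3 tip.py
```

```text
grasp [0.5713 0.0898 0.1968] [ 0.2  0.9 -0.7] 62.79593110084534
40 [0.6468 0.097  0.1064] [[277.9 122.1]]
44 [0.6529 0.0976 0.1119] [[277.9 112.8]]
48 [0.6586 0.0981 0.1178] [[277.9 103.4]]
mouth [[278.10905875 110.87073787]]
60 [145. 146. 133.];63 [144. 147. 135.];66 [145. 147. 133.];69 [145. 139. 115.];72 [173. 159. 109.];75 [173. 159. 107.];78 [173. 158. 106.];81 [173. 158. 106.];84 [173. 158. 106.];87 [173. 158. 107.];90 [173. 159. 109.];93 [173. 159. 109.];96 [172. 158. 110.];99 [171. 157. 109.];102 [170. 158. 121.];105 [164. 157. 134.];108 [126. 125. 119.];111 [127. 127. 120.];114 [128. 128. 121.];117 [128. 129. 121.];120 [129. 129. 121.];123 [130. 130. 123.];126 [131. 131. 123.];129 [131. 131. 124.];132 [132. 132. 124.];135 [132. 132. 125.];138 [133. 132. 125.];141 [133. 133. 126.];144 [133. 133. 126.];147 [111. 111. 105.];
```

```bash
python3 -c "
from plant import ctrl
print(ctrl.hand_in())"
```

```text
the job is handed in; nothing more can be done
None
```

I pressed the keys fully down in order (large, medium, small) and drew the lighter out. It is held still at about 45°, handle up, with its tip about 2 cm above the middle of the candle jar's mouth, and the job is handed in.

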